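Press a specimen flat through the guard window

TASK

With the fingertips, push the specimen carrier by its blue tab along the track into the hand press until it is fully home against the stop, then reach through the window of the yellow guard and press the red lever all the way down, keep it down for two seconds, and let it come back up. Do not touch the guard, do not press the lever before the carrier is home, do not lift the carrier, and leave the other things on the bench where they stand.

Things in the scene. Friction and masses are not known exactly. Their poses are not given: they have to be found in the camera images.
- press: Hand press fixed to the bench. Origin: centre of the 240 (x) x 170 (y) x 10 mm base plate's underside, under the ram; x to its back, y along the track to the stop, z up. Track floor z = 10, 90 mm wide, runs out to y = -260; two rails 8 mm high, 54 mm apart, guide the carrier along y. The dark stop's face is at y = +30. Place and yaw (to +-0.3 rad) vary.
- guard: Yellow guard on four posts with clear side panels; not to be touched. Flat top, 6 mm thick, its top face 120 mm above the bench, with a window 80 x 80 mm; behind the window it is clear plastic. Origin: window centre on the top face (press frame -50, 0, 120 mm); axes as the press. Spans x -65 to +145, y -75 to +75. Fingers fit in shut, from above; an open gripper may not.
- lever_pad (a point): Centre of the top of the lever's round red pad (32 mm across), under the middle of the window: 15 mm below the guard's top face at rest, 33 mm below it when fully pressed. Moves down with the lever.
- lever (a joint): Angle of the sprung press lever (rad): 0 = up, at rest; 0.16 = fully down on its stop (from 0.14 on counts as fully down). The level pivot, along the press's y, is 110 mm behind the pad, so the pad goes down 18 mm. About 4 N on the pad starts it, 8 N holds it at the bottom; it springs up when let go.
- carrier: Loose carrier in the track, about 0.35 kg: aluminium slide 50 (x) x 200 (y) x 10 mm, blue upright tab at its -y end, amber specimen 32 mm across, 13 mm high, 70 mm to +y of centre. Origin: centre of its underside; axes as the press. Starts drawn out 40 to 75 mm. Home: +y end on the stop, origin at y = -70 mm in the press frame (within 3 mm). Slides with 1 to 4 N of friction.
- tab (a point): Point on the outer (-y) face of the carrier's blue tab, centred, 30 mm above the carrier's underside (40 mm above the bench). Push here towards the press's +y. The tab is 46 mm wide, 8 mm thick and its top is 66 mm above the bench. When home it is 95 mm to -y of the guard's edge.
- slide_box: Bystander, loose: blue slide box with white lid, 85 x 35 x 33 mm, beside the track behind it. Origin: centre of its underside.
- spare_mount: Bystander, loose: black specimen mount, 32 mm across, 18 mm high, beside the track on the robot's side. Origin: centre of its underside.
- oil_bottle: Bystander, loose: small amber bottle, 32 mm across, 65 mm high, behind the track's outer end. Origin: centre of its underside.
- dish: Bystander, loose: flat covered dish with a green top, 90 mm across, 16 mm high. Origin: centre of its underside.
- jar: Bystander, loose: jar with orange lid, 56 mm across, 60 mm high. Origin: centre of its underside.
Things that resemble listed ones, but are neither listed nor needed, are in the scene too. Several things have the shape of the carrier; the one meant has the colours described above.

How it is judged:
By the outcome, as a careful person would: the job done as asked, in the order asked, and still so for the second after the job is handed in, with the robot touching nothing.
It also fails if it takes over 51 s, if anything falls off the work surface, if the arm or the gripper's body presses on something with over 40 N, if the wrist force passes 120 N, or if a joint passes its speed limit or range.

ROBOT

A 6-joint arm with a two-finger parallel gripper is mounted at the origin on the work surface. World frame = base frame: x ahead of the robot, y to its left, z up, the work surface at z = 0. Lengths are in m, angles in rad, forces in N, time in s.
With the tool pointing down it reaches from about 0.275 to 0.775 m from the base axis. Payload 14.6 kg.
Tool frame: the origin (TCP) lies midway between the tips of the shut fingers; the grasp point (between the pads) lies 19 mm behind it; z points along the fingers, y is the line along which they close (so a half turn about z gives the same grasp; the last joint's range is limited). The gripper opens to 85 mm and grips with 20 to 120 N. Pads are 22 mm wide; open, the fingers measure 114 mm over their backs; the gripper's body (76 mm by 85 mm) begins 54 mm behind the grasp point. The pads swing forward as they close: fully open they stand 13 mm farther back than shut.
Start: joints at [-1.294, 0.263, -0.048, 1.259, 0, 1.415], TCP at [0.22, -0.477, 0.195] pointing down, gripper open.
Joint ranges: [-2.65, 2.65], [-0.89, 1.7], [-1.18, 1.37], [-2.13, 2.11], [-1.35, 1.29], [-3.14, 3.14]. Speed limits (rad/s): [1.89, 1.89, 2.57, 2.79, 3.14, 3.14].

INTERFACE

Orientations are given as a 3x3 rotation matrix whose columns are the frame's x, y, z axes.
In Python, from rig import env, imaging, order gives the robot as it stands. The module is installed in compiled form; this text tells all that it offers.
- The arm moves only by the tool servo_tool, never from a script. Its argument "commands" is a list of rows, each a list of 3 entries, a list of its own where there are three numbers: the opening, from 0 (shut) to 1 (fully open), then the shift along the tool's x, y, z in cm, then the turn about the tool's z in degrees. A call has 1 to 20 rows; each row shifts and turns the commanded pose from where the row before left it, along the tool's axes as they then stand; what a row does not reach is not made up. A row lasts 1/10 s, in which the tool goes at most 50 mm and 8.59 degrees, less where a joint would pass 70% of its speed; a pose out of reach is approached as far as the arm can. A call is refused whole if a number of a shift passes 5 or a number of a turn 8.59, either way. A call with a gripper value outside its range is refused whole. The fingers move at their own pace and stop on an object; "squeeze" is the grip in N (left out, the last holds). Time passes only in rows, so rows that do not move let the fingers close. It gives the time, the measured TCP pose, the force, the opening and the grip force at its end, in the units of the state.
- env.get_obs(): the state, without advancing time (a new reading comes with each control period).
- imaging.read_camera(name): name is "scene" or "top"; returns a dict with "img" (400x640x3 uint8, red, green, blue), "fx", "fy", "cx", "cy" (pixels), "extrinsics" (4x4, takes a point from camera to world coordinates). Camera axes: x right, y down, z forward; pixel columns grow to the right and rows downward; lengths in m; the calibration is good to about 2 mm. A picture is of the moment at which its call begins. There is no depth.
- order.sign_off(): hands the job in; it is judged then, once.
The state is a dict: "t": time; "joint_positions": joint angles; "dq": joint speeds; "joint_efforts": joint torques, N m; "position": TCP position; "tcp_rot": TCP orientation; "ft_force": force on the tool from outside, world axes, zero at the start; "torque": the same for the moment, N m; "opening": opening from 0.0 (shut) to 1.0 (fully open); "grip_force": force on a finger pad.
Only numpy, scipy, OpenCV 4.12 (cv2) and the standard library are available. Lean on these libraries where they do the work, as an engineer would, in place of code of your own. Each camera call takes 0.05 s, during which the arm holds its last target. There are 200 camera calls.

## Working session

There is one attempt and no reset: what is moved stays moved. The work goes in short steps, Python scripts to look and compute and a tool call to move; the robot and the scene stay as the last step left them, time stands still between calls to the robot, and variables do not carry over. Pictures are saved under pics/ and viewed, at most 10 in all, crops included, and the job is handed in when it is done.

Besides the shell and the picture viewer there is one more tool, called after ">>>" by a JSON object that holds its "method" and its "body". servo_tool: Moves the arm, as the interface text tells. Its arguments: {"type":"object","properties":{"commands":{"type":"array","items":{"type":"array"}},"squeeze":{"type":"number"}},"required":["commands"]}

```bash
mkdir -p pics
python3 - <<'E'
from rig import env,imaging
import cv2,numpy as np,pickle
o=env.get_obs();print(o)
d={}
for n in("scene","top"):
    c=imaging.read_camera(n);d[n]=c
    cv2.imwrite(f"pics/{n}0.png",c["img"][:,:,::-1]);print(n,c["fx"],c["fy"],c["cx"],c["cy"],np.round(c["extrinsics"],3).tolist())
pickle.dump(d,open("c0.pkl","wb"))
E
```

```text
{'t': 0.0, 'joint_positions': array([-1.29428724e+00,  2.63571331e-01, -4.89261552e-02,  1.25939061e+00,
       -1.52514282e-05,  1.41549005e+00]), 'dq': array([-0.00053781, -0.00237771,  0.00020468, -0.00025759,  0.00113664,
       -0.00013171]), 'joint_efforts': array([-1.34534730e-03, -6.37608147e+01,  3.84568012e+01,  1.40020801e-02,
       -3.36271696e-04,  2.59068952e-05]), 'position': array([ 0.2196273 , -0.4765201 ,  0.19450398]), 'tcp_rot': array([[ 9.08207501e-01,  4.18520055e-01, -3.12722742e-04],
       [ 4.18520144e-01, -9.08206912e-01,  1.04612952e-03],
       [ 1.53809229e-04, -1.08098344e-03, -9.99999404e-01]]), 'ft_force': array([-0.5670462 , -0.21922626,  0.42337728]), 'torque': array([ 0.00161006, -0.00451053,  0.01550029]), 'grip_force': 0.0, 'opening': 1.004140604000593}
scene 418.305240321585 418.305240321585 317.71590878335206 198.4581060762711 [[0.436, 0.649, -0.624, 1.128], [0.9, -0.327, 0.289, -0.371], [-0.016, -0.687, -0.726, 0.774], [0.0, 0.0, 0.0, 1.0]]
top 520.3250293416256 520.3250293416256 325.40829672795303 199.38616381093485 [[0.01, -0.982, 0.19, 0.348], [-1.0, -0.014, -0.019, -0.083], [0.021, -0.19, -0.982, 1.118], [0.0, 0.0, 0.0, 1.0]]
```

View pics/scene0.png

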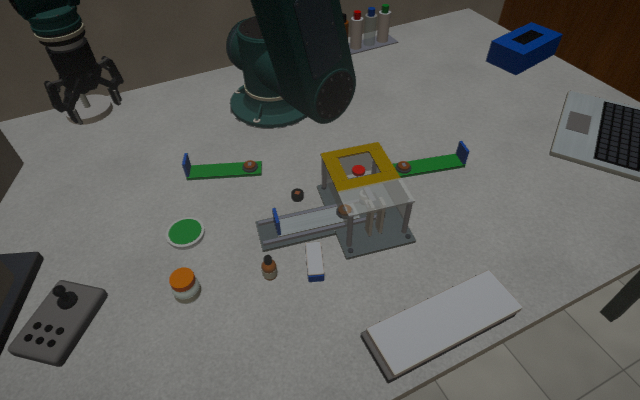

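View pics/top0.png

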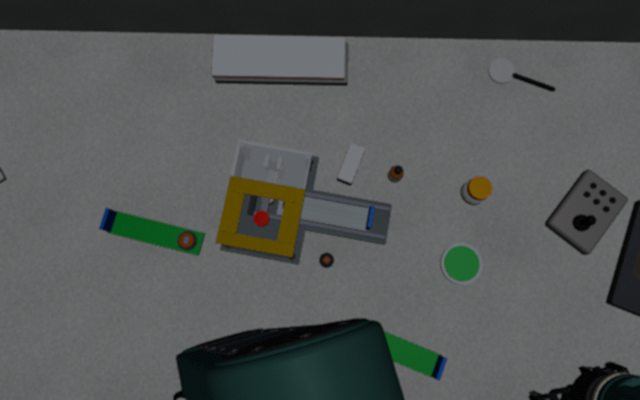

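The scene shows three carrier-shaped things. Two have green slides, at scene (225,170) and (430,165), or top (415,355) and (150,230). The third is an aluminium slide with a blue tab in the press track, at scene (300,222) and top (340,213), and it fits the description. The red pad is at top (262,218) and scene (358,170). I'll confirm the carrier in a crop and measure.

```bash
cat > h.py <<'E'
import numpy as np,cv2
def ray(c,uv):
    E=np.array(c["extrinsics"]);d=E[:3,:3]@np.array([(uv[0]-c["cx"])/c["fx"],(uv[1]-c["cy"])/c["fy"],1]);return E[:3,3],d/np.linalg.norm(d)
def plane(c,uv,z):
    o,d=ray(c,uv);return o+d*(z-o[2])/d[2]
def tri(c1,u1,c2,u2):
    o1,d1=ray(c1,u1);o2,d2=ray(c2,u2)
    s=np.linalg.lstsq(np.c_[d1,-d2],o2-o1,rcond=None)[0]
    p,q=o1+d1*s[0],o2+d2*s[1];return (p+q)/2,np.linalg.norm(p-q)
def mask(c,hue,roi,smin=110,vmin=40):
    h=cv2.cvtColor(c["img"],cv2.COLOR_RGB2HSV);m=np.zeros(h.shape[:2],bool)
    x0,y0,x1,y1=roi;m[y0:y1,x0:x1]=1
    H=h[...,0].astype(int);k=(H>=hue[0])&(H<=hue[1]) if hue[0]<hue[1] else (H>=hue[0])|(H<=hue[1])
    return (m&k&(h[...,1]>=smin)&(h[...,2]>=vmin)).astype(np.uint8)
def big(m):
    n,l,s,ce=cv2.connectedComponentsWithStats(m);i=1+np.argmax(s[1:,4]);return (l==i).astype(np.uint8),ce[i],s[i]
def quad(m):
    c=max(cv2.findContours(m,0,1)[0],key=cv2.contourArea);return c
E
python3 - <<'E'
import pickle;from h import *
d=pickle.load(open("c0.pkl","rb"));S,T=d["scene"],d["top"]
rs,rt=(300,130,420,260),(200,160,400,280)
for nm,c,r in(("S",S,(260,195,300,245)),("T",T,(355,195,390,240))):
    m,ce,s=big(mask(c,(100,130),r,90,30));print(nm,"blue",ce,s,cv2.boxPoints(cv2.minAreaRect(quad(m))).round(1).tolist())
P={}
for nm,c,r in(("S",S,rs),("T",T,rt)):
    m,ce,s=big(mask(c,(172,6),r,150,80));P[nm]=ce;print(nm,"red",ce,s)
    m,ce,s=big(mask(c,(20,32),r,120,60))
    ct,h=cv2.findContours(m,cv2.RETR_CCOMP,cv2.CHAIN_APPROX_NONE)
    for k,q in enumerate(ct):
        if cv2.contourArea(q)>300: print(nm,"yel",h[0][k][3],cv2.contourArea(q),cv2.approxPolyDP(cv2.convexHull(q),4,True)[:,0].tolist(),cv2.boxPoints(cv2.minAreaRect(q)).round(1).tolist())
print("pad",tri(S,P["S"],T,P["T"]))
a=cv2.resize(S["img"][130:270,240:440],None,fx=4,fy=4,interpolation=3)[:,:,::-1]
b=cv2.resize(T["img"][130:270,200:400],None,fx=4,fy=4,interpolation=3)[:,:,::-1]
cv2.imwrite("pics/a.png",a);cv2.imwrite("pics/b.png",b)
E
```

```text
S blue [276.45454545 220.84848485] [272 208   9  27  99] [[271.70001220703125, 208.3000030517578], [275.8999938964844, 207.39999389648438], [281.20001220703125, 233.8000030517578], [276.8999938964844, 234.60000610351562]]
T blue [370.256 216.4  ] [366 205   9  24 125] [[365.70001220703125, 227.89999389648438], [369.6000061035156, 204.39999389648438], [374.79998779296875, 205.3000030517578], [370.8999938964844, 228.8000030517578]]
S red [358.25       169.11458333] [352 165  13   9  96]
S yel -1 2407.0 [[400, 177], [337, 191], [321, 153], [378, 142]] [[320.6000061035156, 153.10000610351562], [391.29998779296875, 137.5], [400.1000061035156, 177.3000030517578], [329.29998779296875, 192.89999389648438]]
S yel 0 782.0 [[369, 151], [381, 171], [348, 179], [338, 158]] [[337.3999938964844, 156.89999389648438], [376.6000061035156, 149.10000610351562], [381.3999938964844, 172.89999389648438], [342.20001220703125, 180.8000030517578]]
T red [260.98924731 218.04301075] [254 211  15  15 186]
T yel -1 5140.5 [[230, 177], [304, 190], [291, 256], [216, 241]] [[215.5, 242.8000030517578], [228.1999969482422, 174.89999389648438], [304.70001220703125, 189.3000030517578], [292.0, 257.1000061035156]]
T yel 0 1765.0 [[245, 193], [285, 201], [276, 241], [236, 233]] [[234.89999389648438, 233.89999389648438], [242.8000030517578, 191.5], [286.1000061035156, 199.60000610351562], [278.20001220703125, 242.0]]
pad (array([0.50554165, 0.0250855 , 0.09925006]), np.float64(0.0006590319363817521))
```

View pics/a.png

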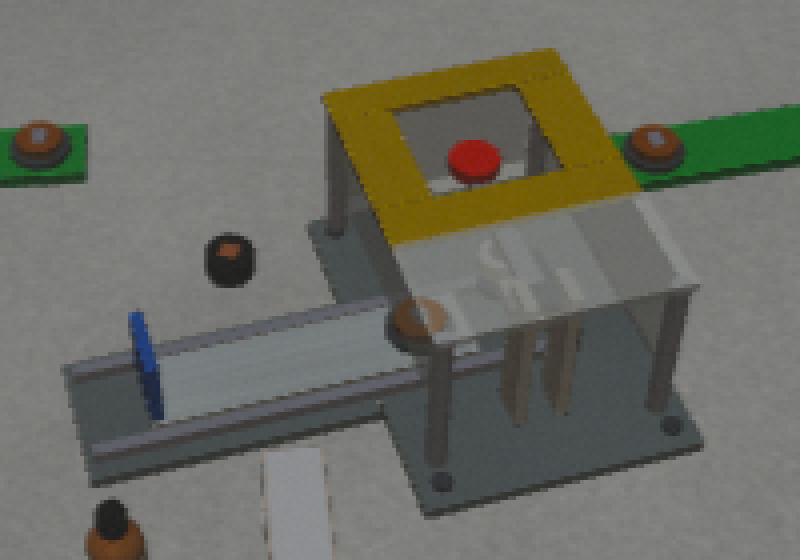

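View pics/b.png

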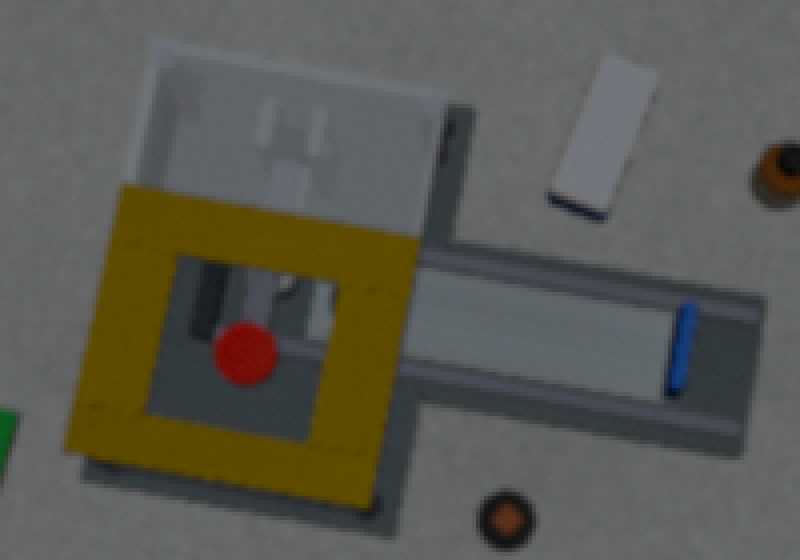

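The crops confirm it: an aluminium slide with a blue tab, tab at scene crop (145,365) and top crop (682,350), sits in the rails with its amber specimen showing at crop A (418,322). The dark stop shows through the window at crop B (208,300). Next I'll work out the geometry.

Run:
```python
import pickle;from h import *
d=pickle.load(open("c0.pkl","rb"));S,T=d["scene"],d["top"]
np.set_printoptions(precision=4,suppress=True)
# corners of guard outer yellow & window, ordered matching (top: TL,TR,BR,BL)
Tw=[(245,193),(285,201),(276,241),(236,233)]   # T: back-left(+x,+y), +x-y, -x-y, -x+y
Sw=[(381,171),(348,179),(338,158),(369,151)]
To=[(230,177),(304,190),(291,256),(216,241)];So=[(400,177),(337,191),(321,153),(378,142)]
W=[]
for nm,A,B in(("win",Sw,Tw),("outer",So,To)):
    p=[tri(S,a,T,b) for a,b in zip(A,B)];q=np.array([x[0] for x in p]);print(nm,q.tolist(),[round(x[1],4) for x in p],"mean",q.mean(0))
    q=np.array([plane(T,b,.12) for b in B]);print(" plane mean",q.mean(0),"lens",[np.linalg.norm(q[i]-q[(i+1)%4]).round(4) for i in range(4)])
    for i,j in((1,0),(2,3)): e=q[j]-q[i];print("  yaw via y",np.arctan2(-e[0],e[1]))
    for i,j in((3,0),(2,1)): e=q[j]-q[i];print("  yaw via x",np.arctan2(e[1],e[0]))
    q=np.array([plane(S,b,.12) for b in A]);print(" S plane mean",q.mean(0))
print("pad top z.105 T",plane(T,(261,218),.104),"S",plane(S,(358.3,168.5),.104))
# tab top ends: T top face, S top corners
for s,t in(((275,207.6),(372.2,204.8)),((272,208.3),(370,228.5)),):print("?",tri(S,s,T,t))
print("tab centre blob T@.066",plane(T,(370.26,216.4),.066),plane(T,(372.2,204.8),.066),plane(T,(368.2,228.4),.066))
print("tab tri centre",tri(S,(276.45,220.85),T,(370.26,216.4)))
# S: outer face corners of tab top
print("S top corners",plane(S,(272.2,208.5),.066),plane(S,(275.5,207.5),.066))
```

```text
win [[0.5520213702757063, 0.05653859512191341, 0.11826121955753932], [0.537841555801853, -0.021722882179292923, 0.11466851119299415], [0.4594664184058973, -0.005982609984180341, 0.1104526922622151], [0.4737435989286411, 0.07149919717177002, 0.1133888816282122]] [np.float64(0.002), np.float64(0.002), np.float64(0.0021), np.float64(0.002)] mean [0.5058 0.0251 0.1142]
 plane mean [0.5045 0.0236 0.12  ] lens [np.float64(0.0797), np.float64(0.0799), np.float64(0.0785), np.float64(0.08)]
  yaw via y -0.18662902858861546
  yaw via y -0.1853168408451622
  yaw via x -0.17805797360835718
  yaw via x -0.192986511965765
 S plane mean [0.5116 0.0227 0.12  ]
outer [[0.5846495682883729, 0.08768316033273293, 0.11368294072829482], [0.560002767114463, -0.059848561499333805, 0.11376184431754133], [0.43014252309550494, -0.03642354747797273, 0.11573366084083109], [0.45706628220453505, 0.10795488451350352, 0.11607621583609906]] [np.float64(0.0014), np.float64(0.0009), np.float64(0.001), np.float64(0.0003)] mean [0.508  0.0248 0.1148]
 plane mean [0.507  0.0241 0.12  ] lens [np.float64(0.1475), np.float64(0.1312), np.float64(0.1466), np.float64(0.128)]
  yaw via y -0.16314259953089752
  yaw via y -0.18494736165354372
  yaw via x -0.165542406047841
  yaw via x -0.172554884424184
 S plane mean [0.5128 0.022  0.12  ]
pad top z.105 T [0.5048 0.0243 0.104 ] S [0.5082 0.0238 0.104 ]
? (array([ 0.5341, -0.1968,  0.1016]), np.float64(0.0032077634771145737))
? (array([ 0.4933, -0.1947,  0.0576]), np.float64(0.001345029148139779))
tab centre blob T@.066 [ 0.5169 -0.1951  0.066 ] [ 0.5412 -0.1993  0.066 ] [ 0.4921 -0.1907  0.066 ]
tab tri centre (array([ 0.521 , -0.1966,  0.0429]), np.float64(0.0021279962735636856))
S top corners [ 0.5017 -0.1959  0.066 ] [ 0.5023 -0.188   0.066 ]
```

>>> {"method": "servo_tool", "body": {"commands": [[0, [0, 0, 0], 7], [0, [0, 0, 0], 7], [0, [0, 0, 0], 7], [0, [0, 0, 0], 7], [0, [0, 0, 0], 7], [0, [2.5, -2.8, 0], 0], [0, [2.5, -2.8, 0], 0], [0, [2.5, -2.8, 0], 0], [0, [2.5, -2.8, 0], 0], [0, [2.5, -2.8, 0], 0], [0, [2.5, -2.8, 0], 0], [0, [2.5, -2.8, 0], 0], [0, [2.5, -2.8, 0], 0], [0, [2.5, -2.8, 0], 0], [0, [2, -2.8, 0], 0], [0, [0, 0, 0], 0], [0, [0, 0, 0], 0]], "squeeze": 40}}

```text
t: 1.8
position: [0.5107, -0.2445, 0.1946]
tcp_rot: [[0.984, -0.177, -0.001], [-0.177, -0.984, 0.0], [-0.001, -0.0, -1.0]]
ft_force: [-0.1, -0.5, 0.2]
opening: 0.0
grip_force: 0.0
```

>>> {"method": "servo_tool", "body": {"commands": [[0, [-0.2, 0, 4], 0], [0, [0, 0, 4], 0], [0, [0, 0, 3], 0], [0, [0, 0, 2], 0], [0, [0, 0, 1.5], 0], [0, [0, 0, 1.5], 0], [0, [0, 0, 0], 0], [0, [0, 0, 0], 0]]}}

```text
t: 2.6
position: [0.5082, -0.2452, 0.0353]
tcp_rot: [[0.984, -0.179, -0.0], [-0.179, -0.984, 0.0], [-0.0, -0.0, -1.0]]
ft_force: [0.0, -0.1, 0.4]
opening: -0.0
grip_force: 0.0
```

Run:
```python
from rig import env,imaging
import cv2,numpy as np
s=imaging.read_camera("scene")["img"];t=imaging.read_camera("top")["img"]
a=[cv2.resize(i,None,fx=3,fy=3,interpolation=3) for i in(s[150:250,210:420],t[150:250,230:440])]
cv2.imwrite("pics/c.png",cv2.convertScaleAbs(np.vstack(a)[:,:,::-1],alpha=1.5));print(env.get_obs()["position"],env.get_obs()["ft_force"])
```

```text
[ 0.50884875 -0.24522335  0.03588852] [-0.17070256 -0.39353531  0.32073677]
```

View pics/c.png

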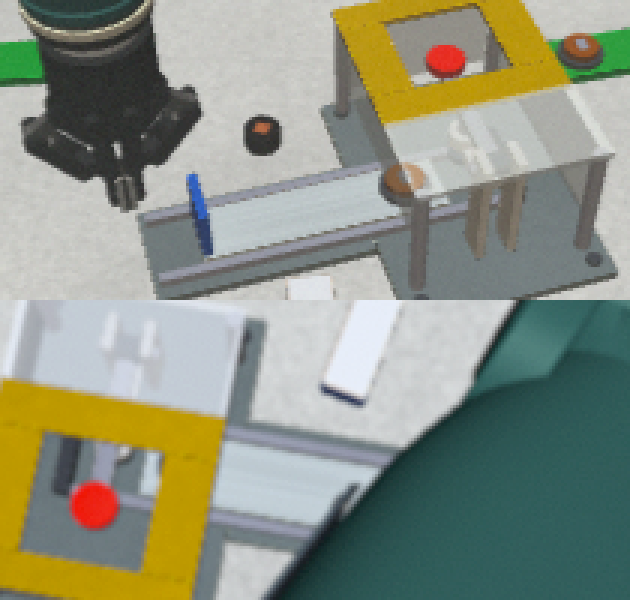

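The shut fingers are at crop (122,195), 30 mm behind the tab at (200,215), and nothing has moved. The finger links spread at crop (40,130) and (180,125). I need their height above the tips before they pass over the tab or guard.

Run:
```python
import pickle;from h import *
S=pickle.load(open("c0.pkl","rb"))["scene"]
ex=np.array([.984,-.179,0]);ey=np.array([.179,.984,0]);p=np.array([.5088,-.2452,.0355])
for n,uv in dict(tip=(122,208),low=(165,155),low2=(178,150),out=(200,105),outT=(195,92),lowL=(70,180),outL=(25,130),outLlow=(30,150)).items():
  for off in(-.011,.011):
    o,d=ray(S,(uv[0]/3+210,uv[1]/3+150));s=((p-o)@ex+off)/(d@ex);q=o+s*d-p
    print(n,off,"y %.1f z %.1f mm"%(q@ey*1e3,q[2]*1e3))
```

```text
tip -0.011 y -5.3 z 15.1 mm
tip 0.011 y -5.6 z 39.8 mm
low -0.011 y 33.1 z 62.6 mm
low 0.011 y 31.5 z 85.7 mm
low2 -0.011 y 43.1 z 65.0 mm
low2 0.011 y 41.2 z 88.0 mm
out -0.011 y 63.4 z 106.1 mm
out 0.011 y 60.8 z 127.7 mm
outT -0.011 y 61.0 z 119.7 mm
outT 0.011 y 58.4 z 140.9 mm
lowL -0.011 y -38.1 z 57.3 mm
lowL 0.011 y -37.2 z 80.6 mm
outL -0.011 y -59.8 z 116.3 mm
outL 0.011 y -58.2 z 137.6 mm
outLlow -0.011 y -60.1 z 96.0 mm
outLlow 0.011 y -58.5 z 118.0 mm
```

>>> {"method": "servo_tool", "body": {"commands": [[0, [0, -1, -0.5], 0], [0, [0, -0.5, 0], 0], [0, [0, -0.3, 0], 0], [0, [0, -0.3, 0], 0], [0, [0, -0.3, 0], 0], [0, [0, -0.3, 0], 0], [0, [0, -0.3, 0], 0], [0, [0, -0.3, 0], 0], [0, [0, -0.3, 0], 0], [0, [0, -0.3, 0], 0], [0, [0, -0.3, 0], 0], [0, [0, -0.3, 0], 0]]}}

```text
t: 3.9
position: [0.5168, -0.2, 0.04]
tcp_rot: [[0.984, -0.178, -0.0], [-0.178, -0.984, 0.0], [-0.0, -0.0, -1.0]]
ft_force: [-0.2, -0.1, 0.3]
opening: 0.008
grip_force: 0.0
```

>>> {"method": "servo_tool", "body": {"commands": [[0, [0, -0.3, 0], 0], [0, [0, -0.3, 0], 0], [0, [0, -0.3, 0], 0], [0, [0, -0.3, 0], 0], [0, [0, -0.3, 0], 0]]}}

```text
t: 4.4
position: [0.5194, -0.1853, 0.04]
tcp_rot: [[0.984, -0.178, -0.0], [-0.178, -0.984, -0.0], [0.0, 0.0, -1.0]]
ft_force: [0.9, 0.2, -0.6]
opening: 0.004
grip_force: 0.0
```

>>> {"method": "servo_tool", "body": {"commands": [[0, [0, -0.2, 0], 0], [0, [0, -0.2, 0], 0], [0, [0, -0.2, 0], 0]]}}

```text
t: 4.7
position: [0.5205, -0.1795, 0.04]
tcp_rot: [[0.984, -0.178, 0.0], [-0.178, -0.984, 0.0], [0.0, -0.0, -1.0]]
ft_force: [-0.2, 0.3, -0.3]
opening: 0.001
grip_force: 0.0
```

Run:
```python
from rig import env,imaging
import cv2,numpy as np
from h import *
c=imaging.read_camera("scene");s=c["img"]
m,ce,st=big(mask(c,(100,130),(260,185,330,245),90,30));print(ce,st)
o=env.get_obs();print(o["position"],o["ft_force"])
cv2.imwrite("pics/d.png",cv2.convertScaleAbs(cv2.resize(s[140:260,220:420],None,fx=4,fy=4,interpolation=3)[:,:,::-1],alpha=1.5))
```

```text
[276.4        220.94285714] [272 208   9  27 105]
[ 0.52047986 -0.1792527   0.0399598 ] [-0.51945128  0.11686274  0.6038911 ]
```

View pics/d.png

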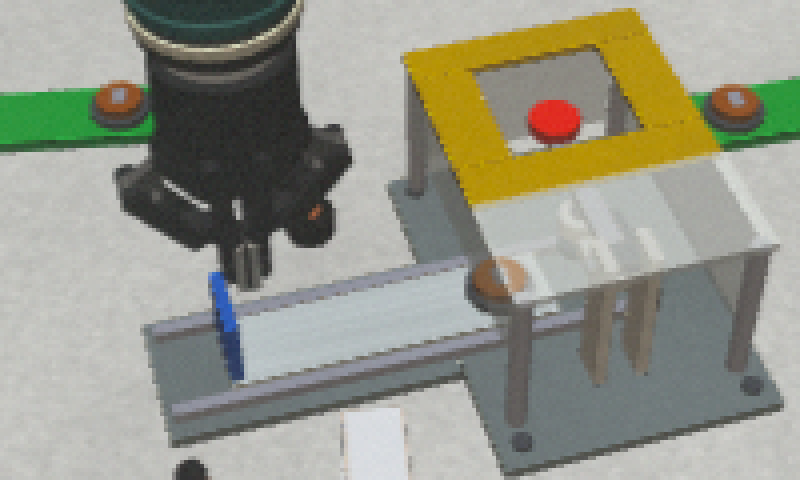

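The fingertips at crop (245,285) appear on the robot side of the tab at (228,325), and the tab hasn't moved. So they missed it, standing higher or farther toward the robot than I took. I'll check the projected TCP against the picture.

Run:
```python
from rig import env,imaging
import pickle
from h import *
c0=pickle.load(open("c0.pkl","rb"))
def proj(c,p):
    E=np.linalg.inv(c["extrinsics"]);q=E[:3,:3]@p+E[:3,3];return (c["fx"]*q[0]/q[2]+c["cx"],c["fy"]*q[1]/q[2]+c["cy"])
p=np.array([.5205,-.1793,.04])
for n in("scene","top"):
    c=imaging.read_camera(n);print(n,abs(np.array(c["extrinsics"])-c0[n]["extrinsics"]).max(),c["fx"]-c0[n]["fx"],proj(c,p),proj(c,p+[0,0,.06]))
    print(proj(c,np.array([0,0,0.])))
    print([proj(c,p+np.array([0,0,h])) for h in(0,.02,.04)])
S,T=c0["scene"],c0["top"]
# independent checks with other features: jar lid, dish, bottle
print("dish",tri(S,(185.5,232.5),T,(461.5,263.5)))
# press base-plate corners on z=.01, scene & top (from crops)
print("base corner near cam -y S",plane(S,(240+430/4,130+515/4),.0),"base +x+y",plane(S,(240+702/4,130+440/4),.01))
print("track end corners S",plane(S,(240+65/4,130+368/4),.01),plane(S,(240+92/4,130+480/4),.01))
print("track end corners T",plane(T,(200+742/4,130+452/4),.01),plane(T,(200+765/4,130+297/4),.01))
```

```text
scene 0.0 0.0 (np.float64(282.9464260852775), np.float64(219.01020306071047)) (np.float64(280.8713173867162), np.float64(201.32110997802783))
(np.float64(273.40150594031263), np.float64(100.64276928114172))
[(np.float64(282.9464260852775), np.float64(219.01020306071047)), (np.float64(282.2757942701832), np.float64(213.29345742245238)), (np.float64(281.5844172748581), np.float64(207.39987120501186))]
top 0.0 0.0 (np.float64(361.4289534718372), np.float64(216.5723483489454)) (np.float64(364.1201303582063), np.float64(211.82753970857448))
(np.float64(270.00623310042965), np.float64(478.3594529670967))
[(np.float64(361.4289534718372), np.float64(216.5723483489454)), (np.float64(362.2931920907732), np.float64(215.04861095091718)), (np.float64(363.18963947258266), np.float64(213.46808634683362))]
dish (array([ 0.42757853, -0.3944403 ,  0.00679497]), np.float64(0.003383880081888883))
base corner near cam -y S [ 0.66079328 -0.0844262   0.        ] base +x+y [0.69057881 0.07597281 0.01      ]
track end corners S [ 0.47563469 -0.23237717  0.01      ] [ 0.56067331 -0.24728324  0.01      ]
track end corners T [ 0.46875629 -0.23341113  0.01      ] [ 0.55325768 -0.24693415  0.01      ]
```

>>> {"method": "servo_tool", "body": {"commands": [[0, [0, 0, -3], 0], [0, [0, 2, -4], 0], [0, [0, 4, -2], 0], [0, [0, 3.5, 0], 0], [0, [0, 0, 0], 0], [0, [0, 0, 0], 0]]}}

```text
t: 5.45
position: [0.5032, -0.2736, 0.1298]
tcp_rot: [[0.984, -0.18, -0.0], [-0.18, -0.984, 0.0], [-0.0, -0.0, -1.0]]
ft_force: [-0.6, 0.2, 0.9]
opening: -0.002
grip_force: 0.0
```

```bash
cat >> h.py <<'E'
def proj(c,p):
    E=np.linalg.inv(c["extrinsics"]);q=E[:3,:3]@p+E[:3,3];return np.array((c["fx"]*q[0]/q[2]+c["cx"],c["fy"]*q[1]/q[2]+c["cy"]))
E
python3 - <<'E'
from rig import env,imaging
import pickle
from h import *
c0=pickle.load(open("c0.pkl","rb"))
def crop(c,p,k=5):
    u=proj(c,p);x,y=[int(max(v-40,0)) for v in u];x=min(x,560);y=min(y,320)
    i=cv2.convertScaleAbs(cv2.resize(c["img"][y:y+80,x:x+80],None,fx=k,fy=k,interpolation=3)[:,:,::-1],alpha=1.6)
    q=((u-[x,y]+.5)*k).astype(int);cv2.drawMarker(i,tuple(map(int,q)),(255,0,255),0,20,1);print((x,y),u,q);return cv2.resize(i,(400,300) if 0 else (300,300))
p0=np.array([.2196,-.4765,.1945]);o=env.get_obs();p1=o["position"];print(p1)
s=imaging.read_camera("scene");t=imaging.read_camera("top")
a=np.hstack([crop(c0["scene"],p0),crop(c0["top"],p0)]);b=np.hstack([crop(s,p1),crop(t,p1)])
cv2.imwrite("pics/e.png",np.vstack([a,b]))
E
```

```text
[ 0.50318852 -0.27360076  0.12976994]
(67, 89) [107.33664868 129.9986107 ] [204 207]
(503, 320) [543.56811438 378.54776878] [205 295]
(195, 161) [235.45975917 201.03025947] [204 202]
(374, 178) [414.43838649 218.77477684] [204 206]
```

View pics/e.png

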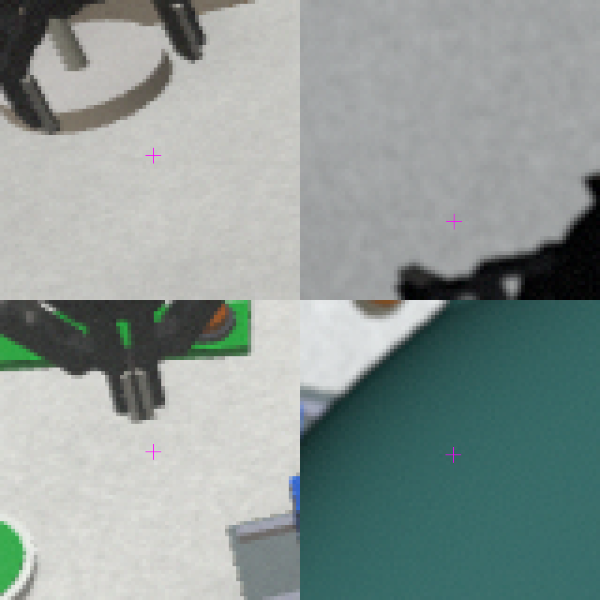

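The marks show the real fingertips about 3 px left and 8 px above the projected TCP, at lower-left crop (140,418) against (153,451). That means about 26 mm too high or too far back. I'll get both views of the tips where the arm doesn't hide them.

>>> {"method": "servo_tool", "body": {"commands": [[0, [-2, 3.4, 0], 0], [0, [-2, 3.4, 0], 0], [0, [-2, 3.4, 0], 0], [0, [-2, 3.4, 0], 0], [0, [-2, 3.4, 0], 0], [0, [-2, 3.4, 0], 0], [0, [0, 0, 0], 0], [0, [0, 0, 0], 0]]}}

```text
t: 6.35
position: [0.3491, -0.452, 0.1297]
tcp_rot: [[0.984, -0.179, -0.0], [-0.179, -0.984, 0.001], [-0.0, -0.001, -1.0]]
ft_force: [0.1, -0.9, -0.2]
opening: -0.0
grip_force: 0.0
```

Run:
```python
from rig import env,imaging
import pickle
from h import *
def crop(c,p,k=4):
    u=proj(c,p);x,y=[int(v-45) for v in u];x=max(0,min(x,550));y=max(0,min(y,310))
    i=cv2.convertScaleAbs(cv2.resize(c["img"][y:y+90,x:x+90],None,fx=k,fy=k,interpolation=3)[:,:,::-1],alpha=2.2)
    q=((u-[x,y]+.5)*k).astype(int);cv2.drawMarker(i,tuple(map(int,q)),(255,0,255),0,20,1);print((x,y),u,q);return i
p1=env.get_obs()["position"];print(p1)
s=imaging.read_camera("scene");t=imaging.read_camera("top")
cv2.imwrite("pics/f.png",np.hstack([crop(s,p1),crop(t,p1)]));pickle.dump((s,t,p1),open("c1.pkl","wb"))
```

```text
[ 0.34912577 -0.45202393  0.12974342]
(92, 137) [137.05890664 182.20186134] [182 182]
(465, 256) [510.93005787 301.1298603 ] [185 182]
```

View pics/f.png

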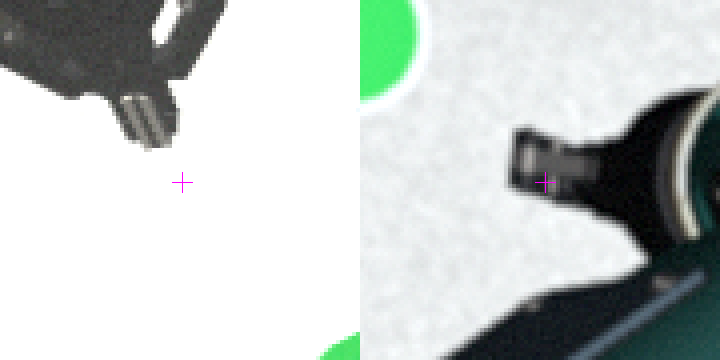

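Run:
```python
import pickle
from h import *
s,t,p=pickle.load(open("c1.pkl","rb"))
ey=np.array([.179,.984,0]);ex=np.array([.984,-.179,0])
for n,d in(("0",0*ey),("z+26",np.array([0,0,.026])),("x-25",-.025*ex)):
  for k in((0,0),(.06,.1),(.06,.12),(-.06,.1)):
    q=p+d+ey*k[0]+np.array([0,0,k[1]]);print(n,k,"scene crop",((proj(s,q)-[92,137])*4).round(),"top crop",((proj(t,q)-[465,256])*4+[360,0]).round())
for uv in((150/4+92,149/4+137),(160/4+92,148/4+137)):
  o,d=ray(s,uv)
  for off in(-.011,0,.011):
    k=((p-o)@ex+off)/(d@ex);q=o+k*d-p;print(off,"tip y %.1f z %.1f"%(q@ey*1e3,q[2]*1e3))
```

```text
0 (0, 0) scene crop [180. 181.] top crop [544. 181.]
0 (0.06, 0.1) scene crop [237.  20.] top crop [491. 154.]
0 (0.06, 0.12) scene crop [225. -11.] top crop [508. 153.]
0 (-0.06, 0.1) scene crop [-8. 63.] top crop [772. 208.]
z+26 (0, 0) scene crop [165. 147.] top crop [565. 181.]
z+26 (0.06, 0.1) scene crop [221. -20.] top crop [513. 153.]
z+26 (0.06, 0.12) scene crop [209. -52.] top crop [531. 153.]
z+26 (-0.06, 0.1) scene crop [-29.  23.] top crop [802. 209.]
x-25 (0, 0) scene crop [181. 151.] top crop [537. 234.]
x-25 (0.06, 0.1) scene crop [237.  -9.] top crop [484. 213.]
x-25 (0.06, 0.12) scene crop [225. -39.] top crop [501. 214.]
x-25 (-0.06, 0.1) scene crop [-3. 33.] top crop [766. 268.]
-0.011 tip y -10.8 z 17.2
0 tip y -7.5 z 26.3
0.011 tip y -4.2 z 35.3
-0.011 tip y -5.7 z 16.6
0 tip y -2.5 z 25.7
0.011 tip y 0.8 z 34.7
```

Both views agree: the tips are in the right place sideways but about 26 mm above the reported TCP, so they passed over the tab. The scene tip at crop (155,148) matches the z+26 mm prediction of (165,147), and the top crop at (520,160) rules out an x shift. I'll go back and descend to reported z ≈ 0.015, which should clear the track floor either way.

>>> {"method": "servo_tool", "body": {"commands": [[0, [2, -3.4, 0], 0], [0, [2, -3.4, 0], 0], [0, [2, -3.4, 0], 0], [0, [2, -3.4, 0], 0], [0, [2, -3.4, 0], 0], [0, [2, -3.4, 0], 0], [0, [0, -2.7, 0], 0], [0, [0, 0, 3], 0], [0, [0, 0, 3], 0], [0, [0, 0, 2], 0], [0, [0, 0, 1.5], 0], [0, [0, 0, 1], 0], [0, [0, 0, 0.5], 0], [0, [0, 0, 0.5], 0], [0, [0, 0, 0], 0]]}}

```text
t: 7.95
position: [0.5084, -0.2463, 0.0149]
tcp_rot: [[0.984, -0.178, 0.0], [-0.178, -0.984, 0.0], [-0.0, -0.0, -1.0]]
ft_force: [0.2, 0.6, 0.6]
opening: -0.001
grip_force: 0.0
```

>>> {"method": "servo_tool", "body": {"commands": [[0, [0, -1, 0], 0], [0, [0, -0.5, 0], 0], [0, [0, -0.3, 0], 0], [0, [0, -0.3, 0], 0], [0, [0, -0.3, 0], 0], [0, [0, -0.3, 0], 0], [0, [0, -0.3, 0], 0], [0, [0, -0.3, 0], 0], [0, [0, -0.3, 0], 0], [0, [0, -0.3, 0], 0], [0, [0, -0.3, 0], 0]]}}

```text
t: 9.05
position: [0.5159, -0.2052, 0.015]
tcp_rot: [[0.984, -0.178, -0.0], [-0.178, -0.984, -0.0], [0.0, 0.0, -1.0]]
ft_force: [-0.7, -2.5, -0.6]
opening: -0.001
grip_force: 1.3
```

Contact: 2.5 N. Pushing on.

>>> {"method": "servo_tool", "body": {"commands": [[0, [0, -0.3, 0], 0], [0, [0, -0.3, 0], 0], [0, [0, -0.3, 0], 0], [0, [0, -0.3, 0], 0], [0, [0, -0.3, 0], 0], [0, [0, -0.3, 0], 0], [0, [0, -0.3, 0], 0], [0, [0, -0.3, 0], 0], [0, [0, -0.3, 0], 0], [0, [0, -0.3, 0], 0], [0, [0, -0.3, 0], 0], [0, [0, -0.3, 0], 0]]}}

```text
t: 10.25
position: [0.5223, -0.1695, 0.015]
tcp_rot: [[0.984, -0.178, -0.0], [-0.178, -0.984, -0.0], [-0.0, 0.0, -1.0]]
ft_force: [-0.3, -1.4, -0.6]
opening: -0.0
grip_force: 1.3
```

>>> {"method": "servo_tool", "body": {"commands": [[0, [0, -0.15, 0], 0], [0, [0, -0.15, 0], 0], [0, [0, -0.15, 0], 0], [0, [0, -0.15, 0], 0]]}}

```text
t: 10.65
position: [0.5233, -0.164, 0.015]
tcp_rot: [[0.984, -0.178, -0.0], [-0.178, -0.984, -0.0], [-0.0, 0.0, -1.0]]
ft_force: [-1.3, -10.3, 0.4]
opening: 0.001
grip_force: 5.1
```

```bash
cat > q.py <<'E'
from rig import env,imaging
from h import *
c=imaging.read_camera("scene");o=env.get_obs()
m,ce,st=big(mask(c,(100,130),(260,180,340,245),90,30))
ey=np.array([.178,.984,0]);org=np.array([.5547,.0155,0])
p0=plane(c,(276.45,220.85),.042);p=plane(c,ce,.042);print("tab",ce,st[4],"moved",(p-p0)@ey,"tcp y",(o["position"]-org)@ey,"F",o["ft_force"])
E
python3 q.py
```

```text
tab [297.26415094 217.73584906] 106 moved 0.04821056261847986 tcp y -0.18239413108189872 F [-0.82092507 -5.04157622 -0.2654728 ]
```

The force jump and 48 mm of travel match the stop. I'll press a little more to confirm, then back off.

>>> {"method": "servo_tool", "body": {"commands": [[0, [0, -0.1, 0], 0], [0, [0, -0.1, 0], 0], [0, [0, 0, 0], 0]]}}

```text
t: 11.0
position: [0.5243, -0.164, 0.0156]
tcp_rot: [[0.984, -0.179, 0.001], [-0.179, -0.984, -0.004], [0.002, 0.004, -1.0]]
ft_force: [-1.7, -14.8, 2.3]
opening: 0.001
grip_force: 7.5
```

```bash
python3 q.py
```

```text
tab [297.47572816 217.89320388] 103 moved 0.04856674626567449 tcp y -0.18202939364883247 F [ -1.86032868 -15.53299619   1.5702694 ]
```

The carrier stalls against the stop at 15 N, so it's home. Next: back off, rise, go over the window, then check the tips.

>>> {"method": "servo_tool", "body": {"commands": [[0, [0, 1.5, 0], 0], [0, [0, 1.5, 0], 0], [0, [0, 0, 0], 0], [0, [0, 0, -4], 0], [0, [0, 0, -4], 0], [0, [0, 0, -4], 0], [0, [0, 0, -4], 0], [0, [-0.7, -3, 0], 0], [0, [-0.7, -3, 0], 0], [0, [-0.7, -3, 0], 0], [0, [-0.7, -3, 0], 0], [0, [-0.7, -3, 0], 0], [0, [-0.7, -3, 0], 0], [0, [-0.9, -3, 0], 0], [0, [0, 0, 0], 0], [0, [0, 0, 0], 0]]}}

```text
t: 12.65
position: [0.5027, 0.0071, 0.175]
tcp_rot: [[0.988, -0.155, 0.002], [-0.155, -0.988, 0.013], [-0.0, -0.013, -1.0]]
ft_force: [-0.2, -0.5, 0.3]
opening: -0.001
grip_force: 0.0
```

```bash
python3 q.py
python3 - <<'E'
from rig import env,imaging
from h import *
o=env.get_obs();p=o["position"];print(p,o["tcp_rot"][:,2])
c=imaging.read_camera("scene");k=4
i=cv2.convertScaleAbs(cv2.resize(c["img"][90:240,260:430],None,fx=k,fy=k,interpolation=3)[:,:,::-1],alpha=1.6)
for h in(0,.026,.032):
    q=(proj(c,p+[0,0,h])-[260,90]+.5)*k;cv2.drawMarker(i,tuple(map(int,q)),(255,0,255),0,12,1);print(h,q)
cv2.imwrite("pics/g.png",i)
E
```

```text
tab [296.97435897 216.58974359] 117 moved 0.048395285299663075 tcp y -0.01783727341640994 F [-0.30975388  0.60864237  0.04556892]
[0.50287781 0.00674703 0.17502042] [ 0.00198031  0.01287316 -0.99991518]
0 [370.79795836 225.60698906]
0.026 [372.87770016 188.63184982]
0.032 [373.36987499 179.8816132 ]
```

View pics/g.png

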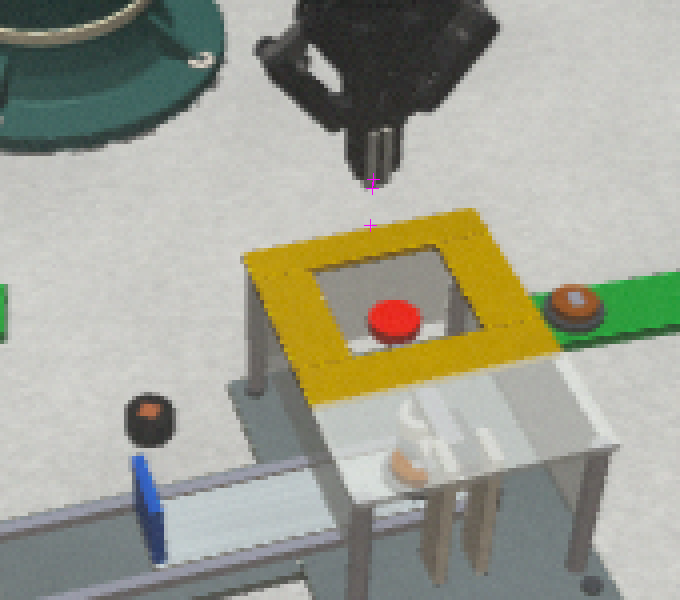

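The tips at crop (375,185) sit at the +26 to 32 mm mark, above and 18 mm short of the pad at (394,320). The carrier's still home. Correcting the position over the pad.

>>> {"method": "servo_tool", "body": {"commands": [[0, [0, -0.9, 0], 1.3], [0, [0, -0.9, 0], 0], [0, [0, 0, 0], 0], [0, [0, 0, 0], 0]]}}

```text
t: 13.15
position: [0.5033, 0.0105, 0.1753]
tcp_rot: [[0.988, -0.156, 0.003], [-0.156, -0.988, 0.024], [-0.0, -0.025, -1.0]]
ft_force: [0.3, -0.2, -0.9]
opening: 0.003
grip_force: 0.0
```

```bash
python3 -c "
from rig import env
o=env.get_obs();print(o['joint_positions'],o['position'],o['tcp_rot'])"
```

```text
[-0.1571539   0.23132514 -0.14653815  1.19344061  0.02461952  3.14062544] [0.50325298 0.01048798 0.17533639] [[ 9.87827474e-01 -1.55517357e-01  3.35158051e-03]
 [-1.55552716e-01 -9.87526369e-01  2.43930824e-02]
 [-4.83773582e-04 -2.46175044e-02 -9.99696826e-01]]
```

Joint 6 is at its range limit (3.14), which held the tool back. I'll turn the tool back a quarter turn, still up high.

>>> {"method": "servo_tool", "body": {"commands": [[0, [0, 0, 0], -8], [0, [0, 0, 0], -8], [0, [0, 0, 0], -8], [0, [0, 0, 0], -8], [0, [0, 0, 0], -8], [0, [0, 0, 0], -8], [0, [0, 0, 0], -8], [0, [0, 0, 0], -8], [0, [0, 0, 0], -8], [0, [0, 0, 0], -8], [0, [0, 0, 0], -8], [0, [0, 0, 0], 0], [0, [0, 0, 0], 0]]}}

```text
t: 14.45
position: [0.5032, 0.0106, 0.1753]
tcp_rot: [[0.194, 0.981, 0.003], [0.981, -0.194, 0.024], [0.025, -0.001, -1.0]]
ft_force: [0.4, 0.5, 0.1]
opening: -0.002
grip_force: 0.0
```

>>> {"method": "servo_tool", "body": {"commands": [[0, [1.2, 0, 0], 0], [0, [0, 0, 2], 0], [0, [0, 0, 2], 0], [0, [0, 0, 1.5], 0], [0, [0, 0, 1], 0], [0, [0, 0, 0], 0]]}}

```text
t: 15.05
position: [0.5052, 0.0245, 0.1098]
tcp_rot: [[0.191, 0.982, 0.002], [0.981, -0.191, 0.025], [0.025, -0.003, -1.0]]
ft_force: [0.9, 0.6, -0.2]
opening: -0.002
grip_force: 0.0
```

Run:
```python
from rig import env,imaging
from h import *
o=env.get_obs();p=o["position"];print(p,o["ft_force"])
c=imaging.read_camera("scene");t=imaging.read_camera("top");k=4
f=lambda c,x,y:cv2.convertScaleAbs(cv2.resize(c["img"][y:y+130,x:x+100],None,fx=k,fy=k,interpolation=3)[:,:,::-1],alpha=1.7)
i=f(c,310,90)
q=(proj(c,p+[0,0,.028])-[310,90]+.5)*k;cv2.drawMarker(i,tuple(map(int,q)),(255,0,255),0,12,1);print(q)
cv2.imwrite("pics/h.png",np.hstack([i,f(t,210,150)]))
```

```text
[0.50517378 0.02449439 0.10975948] [ 0.94837088  0.59948429 -0.16897623]
[196.84564111 269.21078152]
```

View pics/h.png

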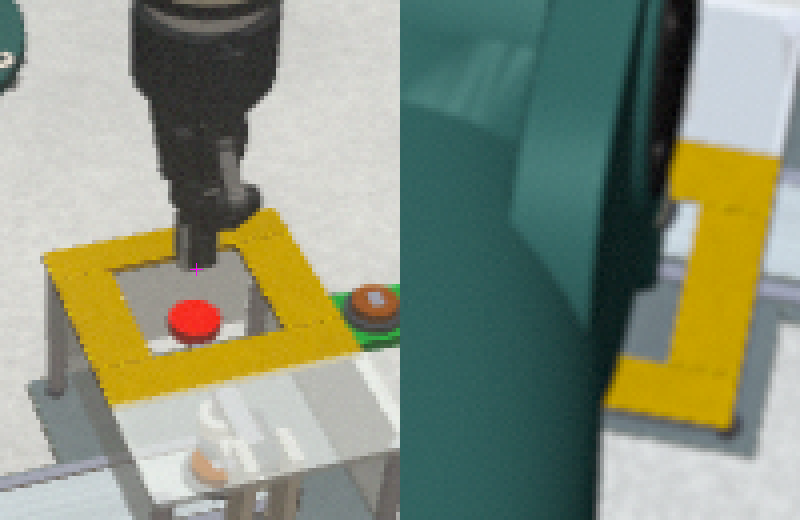

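The tips at crop (196,268) are inside the window outline, straight above the red pad at (194,320). Clear to descend.

>>> {"method": "servo_tool", "body": {"commands": [[0, [0, 0, 1], 0], [0, [0, 0, 1], 0], [0, [0, 0, 0.5], 0], [0, [0, 0, 0.4], 0], [0, [0, 0, 0.4], 0], [0, [0, 0, 0], 0]]}}

```text
t: 15.75
position: [0.5056, 0.0248, 0.0772]
tcp_rot: [[0.19, 0.982, 0.003], [0.982, -0.19, 0.024], [0.025, -0.002, -1.0]]
ft_force: [-0.3, -0.0, -0.6]
opening: 0.002
grip_force: 0.0
```

>>> {"method": "servo_tool", "body": {"commands": [[0, [0, 0, 0.3], 0], [0, [0, 0, 0.3], 0], [0, [0, 0, 0.3], 0], [0, [0, 0, 0], 0]]}}

```text
t: 16.15
position: [0.5059, 0.025, 0.0685]
tcp_rot: [[0.19, 0.982, 0.003], [0.982, -0.19, 0.024], [0.025, -0.001, -1.0]]
ft_force: [-0.4, -0.1, 3.0]
opening: 0.001
grip_force: 1.5
```

>>> {"method": "servo_tool", "body": {"commands": [[0, [0, 0, 0.3], 0], [0, [0, 0, 0.3], 0], [0, [0, 0, 0.3], 0], [0, [0, 0, 0.3], 0], [0, [0, 0, 0], 0]]}}

```text
t: 16.65
position: [0.5056, 0.0251, 0.0563]
tcp_rot: [[0.19, 0.982, 0.003], [0.982, -0.19, 0.024], [0.024, -0.002, -1.0]]
ft_force: [-2.0, -1.8, 6.3]
opening: -0.003
grip_force: 3.3
```

>>> {"method": "servo_tool", "body": {"commands": [[0, [0, 0, 0.2], 0], [0, [0, 0, 0.2], 0], [0, [0, 0, 0], 0]]}}

```text
t: 16.95
position: [0.5058, 0.0251, 0.0525]
tcp_rot: [[0.19, 0.982, 0.003], [0.982, -0.19, 0.024], [0.024, -0.001, -1.0]]
ft_force: [-4.2, -1.6, 6.6]
opening: -0.002
grip_force: 3.8
```

>>> {"method": "servo_tool", "body": {"commands": [[0, [0, 0, 0.15], 0], [0, [0, 0, 0.15], 0], [0, [0, 0, 0], 0]]}}

```text
t: 17.25
position: [0.5062, 0.0251, 0.0507]
tcp_rot: [[0.19, 0.982, 0.005], [0.982, -0.19, 0.023], [0.024, 0.0, -1.0]]
ft_force: [-8.9, -3.0, 25.4]
opening: 0.002
grip_force: 13.7
```

It stalls at 25 N after about 18 mm of travel, so the lever is on its stop. Holding for 2.4 s.

>>> {"method": "servo_tool", "body": {"commands": [[0, [0, 0, 0], 0], [0, [0, 0, 0], 0], [0, [0, 0, 0], 0], [0, [0, 0, 0], 0], [0, [0, 0, 0], 0], [0, [0, 0, 0], 0], [0, [0, 0, 0], 0], [0, [0, 0, 0], 0], [0, [0, 0, 0], 0], [0, [0, 0, 0], 0], [0, [0, 0, 0], 0], [0, [0, 0, 0], 0], [0, [0, 0, 0], 0], [0, [0, 0, 0], 0], [0, [0, 0, 0], 0], [0, [0, 0, 0], 0], [0, [0, 0, 0], 0], [0, [0, 0, 0], 0], [0, [0, 0, 0], 0], [0, [0, 0, 0], 0]]}}

```text
t: 19.25
position: [0.5062, 0.0251, 0.0508]
tcp_rot: [[0.19, 0.982, 0.005], [0.982, -0.19, 0.023], [0.024, 0.0, -1.0]]
ft_force: [-8.9, -2.6, 25.7]
opening: 0.002
grip_force: 13.2
```

>>> {"method": "servo_tool", "body": {"commands": [[0, [0, 0, 0], 0], [0, [0, 0, 0], 0], [0, [0, 0, 0], 0], [0, [0, 0, 0], 0]]}}

```text
t: 19.65
position: [0.5062, 0.0251, 0.0507]
tcp_rot: [[0.19, 0.982, 0.005], [0.982, -0.19, 0.023], [0.024, 0.0, -1.0]]
ft_force: [-8.6, -2.0, 25.8]
opening: -0.002
grip_force: 13.2
```

>>> {"method": "servo_tool", "body": {"commands": [[0, [0, 0, -0.4], 0], [0, [0, 0, -0.5], 0], [0, [0, 0, -0.6], 0], [0, [0, 0, -0.8], 0], [0, [0, 0, -1], 0], [0, [0, 0, -1.5], 0], [0, [0, 0, -2], 0], [0, [0, 0, -3], 0], [0, [0, 0, -3], 0], [0, [0, 0, 0], 0], [0, [0, 0, 0], 0]]}}

```text
t: 20.75
position: [0.5058, 0.0223, 0.1781]
tcp_rot: [[0.19, 0.982, 0.005], [0.982, -0.19, 0.024], [0.025, -0.0, -1.0]]
ft_force: [0.2, 0.1, -0.5]
opening: -0.003
grip_force: 0.0
```

```bash
python3 q.py
python3 - <<'E'
from rig import imaging
from h import *
c=imaging.read_camera("scene");print("red",big(mask(c,(172,6),(300,130,420,260),150,80))[1:])
print("yel",big(mask(c,(20,32),(300,130,420,260),120,60))[1:])
for n,h,r in(("dish",(45,75),(160,210,210,255)),("jar",(5,20),(160,260,200,300)),("box",(100,130),(300,255,330,290))):
  print(n,big(mask(c,h,r,90,30))[1:])
import pickle
c=pickle.load(open("c0.pkl","rb"))["scene"]
print("yel0",big(mask(c,(20,32),(300,130,420,260),120,60))[1:])
for n,h,r in(("dish",(45,75),(160,210,210,255)),("jar",(5,20),(160,260,200,300)),("box",(100,130),(300,255,330,290))):
  print(n,big(mask(c,h,r,90,30))[1:])
E
```

```text
tab [296.96610169 216.6440678 ] 118 moved 0.04833753758961216 tcp y -0.0020366922927936596 F [ 0.13492133 -0.84182644 -0.29083118]
red (array([358.25773196, 169.16494845]), array([352, 165,  13,  10,  97], dtype=int32))
yel (array([358.75492958, 166.46985915]), array([ 321,  142,   80,   50, 1775], dtype=int32))
dish (array([184.59615385, 231.05769231]), array([169, 219,  32,  25, 624], dtype=int32))
jar (array([181.74658869, 279.10916179]), array([169, 267,  27,  25, 513], dtype=int32))
box (array([315.87628866, 277.75257732]), array([308, 274,  16,   8,  97], dtype=int32))
yel0 (array([358.72619718, 166.45690141]), array([ 321,  142,   80,   50, 1775], dtype=int32))
dish (array([184.59615385, 231.05769231]), array([169, 219,  32,  25, 624], dtype=int32))
jar (array([181.73684211, 279.12865497]), array([169, 267,  26,  25, 513], dtype=int32))
box (array([315.80612245, 277.78571429]), array([308, 274,  16,   8,  98], dtype=int32))
```

```bash
python3 -c "
from rig import order;print(order.sign_off())"
```

```text
the job is handed in; nothing more can be done
None
```

The job is handed in: I pushed the carrier home against the stop, then held the red lever fully down for 2.4 s and let it come back up, with no sign of guard contact; the dish, jar and slide box hadn't moved, but I didn't re-measure the bottle and spare mount.

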